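# Load the copper sample into the can seam checker

## Task

Load the carrier with the copper-orange tin into the seam checker: turn it so that its yellow tab lines up with the gap between the two yellow cheeks of the round nest, and set it down fully home, flat on the nest floor, then let go. Leave the carriers with the blue and the white tin where they stand.

Things in the scene. Friction and masses are not known exactly. Their poses are not given: they have to be found in the camera images.
- copper_carrier: Loose carrier, 0.2 kg: grey round foot 76 mm across, 14 thick; one yellow tab, 14 wide, as thick as the foot, sticks out along its own +x to 54 mm from the centre. Fixed on the foot, centred, is a copper-orange tin 54 mm across, 38 tall (top 52 mm above the underside); grip the tin from above, in any direction. Origin: centre of the foot's underside, z up.
- blue_carrier: Bystander. Same as the copper one but with a blue tin; to be left alone.
- white_carrier: Bystander. Same as the copper one but with a white tin; to be left alone.
- checker: Fixed; grey base 146x146x20 mm. Origin: on the nest's axis at bench height, z up. Nest floor 20 mm up: a home carrier's origin is there. Aluminium wall 10 high, 84 across inside, top edge flared to 94, 112 outside. Towards own +x a 30 mm gap between yellow cheeks (10 high, reaching 66 mm out) takes the tab, 10 degrees slack. White console 70 tall at +y, 73 to 133 mm from the axis.
Not all that is in view belongs to the job. Leave any green or turquoise look-alike of the copper_carrier alone.

How it is judged:
By the outcome, as a careful person would: the job done as asked, in the order asked, and still so for the second after the job is handed in, with the robot touching nothing.
It also fails if it takes over 40 s, if anything falls off the work surface, if the arm or the gripper's body presses on something with over 40 N, if the wrist force passes 120 N, or if a joint passes its speed limit or range.

## Robot

A 7-joint arm with a two-finger parallel gripper is mounted at the origin on the work surface. World frame = base frame: x ahead of the robot, y to its left, z up, the work surface at z = 0. Lengths are in m, angles in degrees, forces in N, time in s.
With the tool pointing down it reaches from about 0.4 to 0.9 m from the base axis. Payload 5.6 kg.
Tool frame: the origin (TCP) lies where the fingers leave the gripper's body, on its centre line; the fingertips stand 88 mm ahead of it and the grasp point (between the pads) lies 69 mm ahead of it; z points along the fingers, y is the line along which they close (so a half turn about z gives the same grasp; the last joint's range is limited). The gripper opens to 92 mm and grips with 3 to 60 N. Pads are 20 mm wide; open, the fingers measure 128 mm over their backs; the gripper's body (75 mm by 189 mm) begins 69 mm behind the grasp point.
Start: joints at [-68.526, 26.786, -0.665, 91.828, 0.344, 61.387, -3.226], TCP at [0.264, 0.594, 0.303] pointing down, gripper open.
Joint ranges: [-144.91, 144.91], [-17.63, 115.5], [-89.93, 88.59], [15.96, 139.68], [-74.01, 254.01], [8.47, 105.57], [-167.45, 167.45]. Speed limits (degrees/s): [147.25, 147.25, 180, 180, 180, 180, 180].

## Interface

Orientations are given as [roll, pitch, yaw] about the fixed x, y, z axes, in that order (R = Rz(yaw) Ry(pitch) Rx(roll)).
In Python, from rig import bot, camera, finish_job gives the robot as it stands.
- The arm moves only by the shell command python3 -m creep 'ROWS' [OPENING] [FORCE]. ROWS is text: rows parted by semicolons, each of 6 numbers parted by spaces: the shift along the tool's x, y, z in cm, then the turn, a rotation vector about the tool's x, y, z in degrees. A call has 1 to 20 rows; each row shifts and turns the commanded pose from where the row before left it, along the tool's axes as they then stand; what a row does not reach is not made up. A row lasts 1/8 s, in which the tool goes at most 62.5 mm and 10.7 degrees, less where a joint would pass 70% of its speed; a pose out of reach is approached as far as the arm can. A call is refused whole if a number of a shift passes 6.25 or a number of a turn 10.7, either way. A call with a gripper value outside its range is refused whole. OPENING is the closure, from -1 (fully open) to 1 (shut), set as the call begins (- or left out, the last holds). The fingers move at their own pace and stop on an object; FORCE is the grip in N (left out, the last holds). Time passes only in rows, so rows that do not move let the fingers close. It gives the time, the measured TCP pose, the force, the opening and the grip force at its end, in the units of the state.
- bot.get_state(): the state, without advancing time (a new reading comes with each control period).
- camera(name): name is "side" or "top"; returns a dict with "image" (480x640x3 uint8, red, green, blue), "range_z" (480x640 float32, m along the optical axis (not along the pixel's ray), 0 where there is no reading), "vertical_fov" (degrees; the focal length in pixels is half the picture's height over the tangent of half this angle, whatever the lens; pixels are square), "cx", "cy" (the principal point, pixels), "D" ([k1, k2, p1, p2, k3] as OpenCV has them; the pictures are not rectified), "T" (4x4, takes a point from camera to world coordinates). Camera axes: x right, y down, z forward; pixel columns grow to the right and rows downward; lengths in m; the calibration is good to about 2 mm. A picture is of the moment at which its call begins.
- finish_job(): hands the job in; it is judged then, once.
The state is a dict: "time": time; "joints": joint angles; "joint_velocities": joint speeds; "joint_torque": joint torques, N m; "position": TCP position; "tool_rot": TCP orientation; "wrist_force": force on the tool from outside, world axes, zero at the start; "wrist_torque": the same for the moment, N m; "width": finger opening in m; "grasp_force": force on a finger pad.
Only numpy, scipy, OpenCV 4.12 (cv2) and the standard library are available. Lean on these libraries where they do the work, as an engineer would, in place of code of your own. Each camera call takes 0.05 s, during which the arm holds its last target. There are 200 camera calls.

## Working session

There is one attempt and no reset: what is moved stays moved. The work goes in short steps, Python scripts to look and compute and a shell command to move; the robot and the scene stay as the last step left them, time stands still between calls to the robot, and variables do not carry over. Pictures are saved under pics/ and viewed, at most 10 in all, crops included, and the job is handed in when it is done.

```bash
mkdir -p pics; ls; cat > h.py <<'E'
import numpy as np, cv2, pickle
from rig import bot, camera, finish_job
def snap(n,f):
    c=camera(n); cv2.imwrite(f'pics/{f}.png',c['image'][:,:,::-1]); pickle.dump(c,open(f'{f}.pkl','wb')); return c
def load(f): return pickle.load(open(f'{f}.pkl','rb'))
def K(c):
    f=240/np.tan(np.radians(c['vertical_fov']/2)); return np.array([[f,0,c['cx']],[0,f,c['cy']],[0,0,1.]])
def rays(c,uv):
    p=cv2.undistortPoints(np.array(uv,float).reshape(-1,1,2),K(c),np.array(c['D'],float))[:,0]
    return np.c_[p,np.ones(len(p))]
def onz(c,uv,z):
    r=rays(c,uv)@c['T'][:3,:3].T; o=c['T'][:3,3]; return o+r*((z-o[2])/r[:,2])[:,None]
def cloud(c):
    v,u=np.mgrid[:480,:640]; r=rays(c,np.c_[u.ravel(),v.ravel()])
    return ((r*c['range_z'].reshape(-1,1))@c['T'][:3,:3].T+c['T'][:3,3]).reshape(480,640,3)
E
python3 - <<'E'
from h import *
for n in('top','side'):
    c=snap(n,n+'0'); print(n,c['T'].round(3).tolist(),c['vertical_fov'],c['D'])
print(bot.get_state())
E
```

```text
pics
top [[0.003, -0.996, 0.089, 0.389], [-1.0, -0.003, -0.002, -0.015], [0.003, -0.089, -0.996, 1.014], [0.0, 0.0, 0.0, 1.0]] 48.12938532293772 [-0.01566985  0.          0.          0.          0.        ]
side [[0.951, -0.219, 0.219, 0.295], [-0.31, -0.66, 0.684, -0.592], [-0.005, -0.718, -0.696, 0.657], [0.0, 0.0, 0.0, 1.0]] 50.20625120175439 [-0.11941999  0.          0.          0.          0.        ]
{'time': 0.1, 'joints': array([-68.52720489,  26.83085794,  -0.66305843,  91.87285974,
         0.34589914,  61.38671921,  -3.22708069]), 'joint_velocities': array([-0.06570381, -0.19465386,  0.04843452, -0.17180733, -0.04177605,
       -0.00224866,  0.05972578]), 'joint_torque': array([ 7.84591157e-04, -5.21644127e+01, -1.24822446e-02, -2.44367266e+01,
       -5.67436474e-02,  1.40340388e-02,  6.73124396e-05]), 'position': array([0.26364782, 0.59373096, 0.3018567 ]), 'tool_rot': array([-1.79911909e+02,  9.10048293e-03,  1.56057928e+02]), 'wrist_force': array([-0.43431081, -0.04446796,  0.08132669]), 'wrist_torque': array([0.03858365, 0.03072845, 0.06536389]), 'grasp_force': 0.0, 'width': 0.09178215480728316}
```

View pics/top0.png

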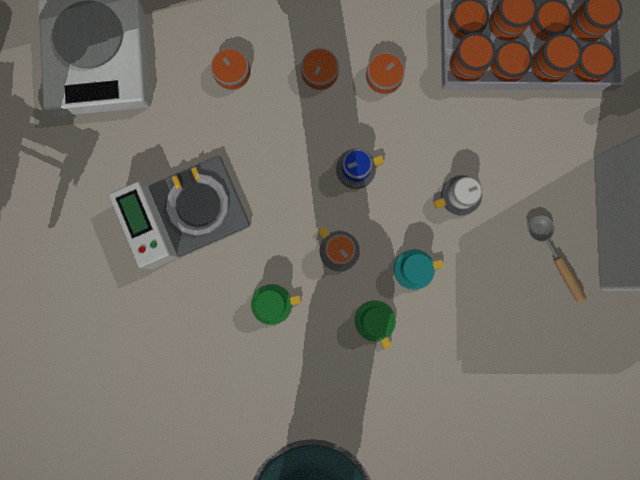

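View pics/side0.png

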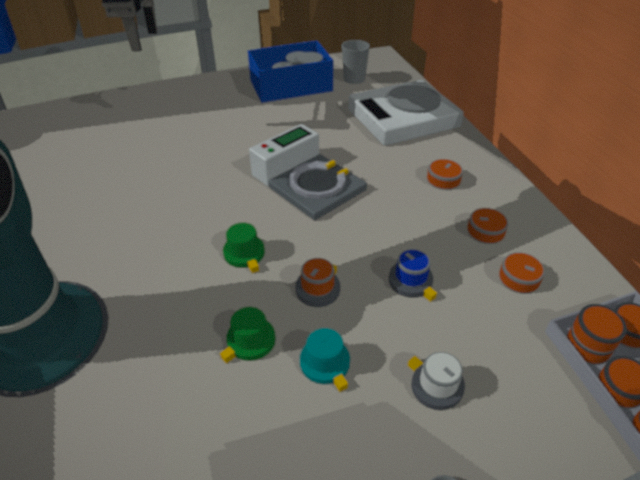

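The top view shows the copper carrier at about (340,250) with its tab at (323,233). The nest is at (197,204), with cheeks at (177,181) and (195,174), and the console is to its left. The side view agrees. Next I'll enlarge both.

```bash
python3 - <<'E'
from h import *
c=load('top0'); im=c['image'][:,:,::-1]
def crop(u,v,w,h,s): return cv2.resize(im[v:v+h,u:u+w],None,fx=s,fy=s,interpolation=cv2.INTER_CUBIC)
cv2.imwrite('pics/crop0.png',np.hstack([cv2.convertScaleAbs(crop(305,215,66,100,6),alpha=1.5),crop(147,150,66,100,6)]))
cv2.imwrite('pics/crop1.png',crop(145,150,110,100,6))
P=cloud(c); print(onz(c,[(340,250),(323,233),(197,204),(186,178)],0.02).round(4))
hsv=cv2.cvtColor(c['image'],cv2.COLOR_RGB2HSV)
def comp(m,lo,hi):
    k=np.zeros(m.shape,bool);k[lo[1]:hi[1],lo[0]:hi[0]]=1;m=m&k
    n,l,s,ce=cv2.connectedComponentsWithStats(m.astype(np.uint8))
    for i in range(1,n):
        if s[i,4]>15: print(s[i],ce[i].round(2),np.median(P[l==i],0).round(4))
yel=(hsv[...,0]>18)&(hsv[...,0]<32)&(hsv[...,1]>150)&(hsv[...,2]>80)
org=(hsv[...,0]<14)&(hsv[...,1]>150)
print('yel');comp(yel,(150,150),(370,280))
print('org');comp(org,(310,220),(370,280))
Q=P.reshape(-1,3)
def near(xy,r): return np.hypot(*(Q[:,:2]-xy).T)<r
# copper tin top, foot top
q=Q[near(onz(c,[(340,250)],.05)[0,:2],.06)]
for a,b in((.045,.06),(.008,.02)):
    s=q[(q[:,2]>a)&(q[:,2]<b)];print(a,len(s),s.mean(0).round(4),s.min(0).round(4),s.max(0).round(4),cv2.minEnclosingCircle((s[:,:2]*1000).astype(np.float32)))
q=Q[near(onz(c,[(197,204)],.03)[0,:2],.075)]
s=q[(q[:,2]>.0265)&(q[:,2]<.036)];print(len(s),s.mean(0),cv2.minEnclosingCircle((s[:,:2]*1000).astype(np.float32)))
E
```

```text
[[ 0.4645 -0.0502  0.02  ]
 [ 0.4961 -0.0186  0.02  ]
 [ 0.5499  0.2171  0.02  ]
 [ 0.5992  0.239   0.02  ]]
yel
[191 167   8  14  57] [194.81 172.79] [0.6083 0.2201 0.0299]
[172 176  10  12  69] [176.41 181.68] [0.5898 0.2544 0.0305]
[319 228  10  10  60] [323.17 232.53] [ 0.4974 -0.0186  0.014 ]
org
[327 236  26  26 466] [339.59 248.32] [ 0.4656 -0.0472  0.0532]
0.045 710 [ 0.4642 -0.0491  0.0527] [ 0.4386 -0.0764  0.0453] [ 0.4912 -0.0222  0.0597] ((464.6119689941406, -49.361671447753906), 27.256986618041992)
0.008 607 [ 0.4656 -0.0448  0.0142] [ 0.4276 -0.0861  0.0092] [ 0.5082 -0.0093  0.0199] ((471.68994140625, -44.792274475097656), 45.765010833740234)
1118 [0.54800928 0.21641322 0.03026747] ((555.4390258789062, 226.26023864746094), 71.09031677246094)
```

View pics/crop0.png

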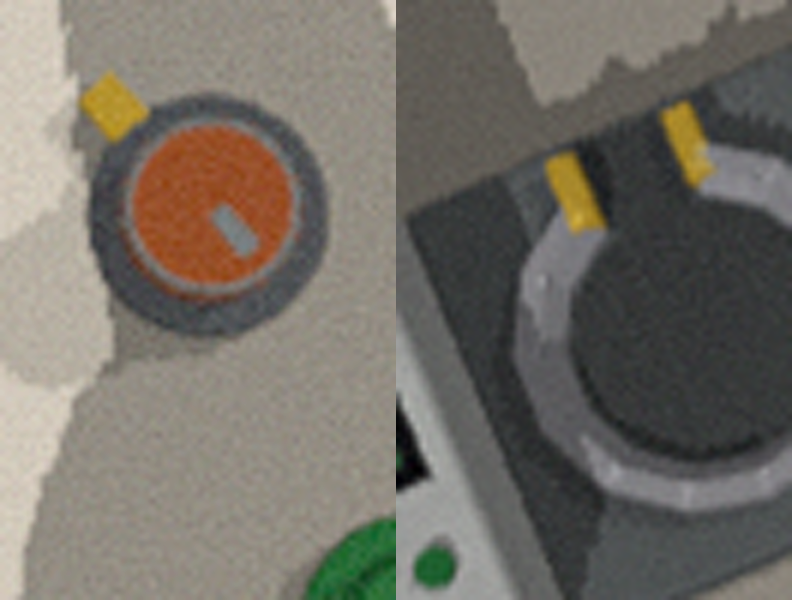

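View pics/crop1.png

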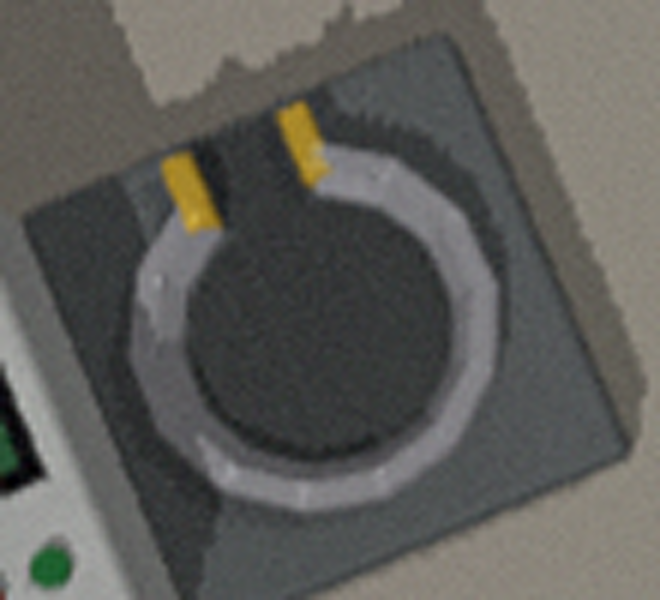

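The crops show the tin top centred at crop (212,205), the tab at (115,105), the nest ring centred at about (314,325), and base corners at (25,217), (447,35) and (630,452). I'll turn these into world coordinates.

```bash
python3 - <<'E'
from h import *
c=load('top0')
px=lambda x,y,u,v:((x+.5)/6-.5+u,(y+.5)/6-.5+v)
A=lambda *p:[px(a,b,305,215) for a,b in p]; B=lambda *p:[px(a,b,145,150) for a,b in p]
print('tin',onz(c,A((212,205)),.052)); f=onz(c,A((209,215.5)),.014);t=onz(c,A((115,105)),.014)
print('foot',f,'tab',t, np.degrees(np.arctan2(*(t-f)[0,1::-1])), np.linalg.norm(t-f))
k=onz(c,B((25,217),(447,35),(630,452)),.02);print('corners',k,'ctr',(k[0]+k[2])/2,np.linalg.norm(np.diff(k,axis=0),axis=1))
for e in ((k[0]-k[1]),(k[1]-k[2])): print('edge ang',np.degrees(np.arctan2(e[1],e[0])))
r=onz(c,B((130,325),(498,325),(314,140),(314,510)),.03);print('ring',r.mean(0),r)
y=onz(c,B((163,155),(190,152),(191,232),(220,228),(278,108),(305,100),(312,190),(328,180)),.03);print(y)
i=onz(c,B((220,228),(312,190)),.03).mean(0);o=onz(c,B((190,152),(278,108)),.03).mean(0)
print('gap axis',np.degrees(np.arctan2(*(o-i)[1::-1])), 'from ring', np.degrees(np.arctan2(*(o-r.mean(0))[1::-1])))
s=load('side0')
P=cloud(s);hsv=cv2.cvtColor(s['image'],cv2.COLOR_RGB2HSV)
Q=P.reshape(-1,3)
q=Q[(np.hypot(Q[:,0]-.4646,Q[:,1]+.049)<.06)]
a=q[(q[:,2]>.047)&(q[:,2]<.057)];print('side tin',a.mean(0),cv2.minEnclosingCircle((a[:,:2]*1000).astype(np.float32)))
q=Q[(np.hypot(Q[:,0]-.549,Q[:,1]-.216)<.08)]
a=q[(q[:,2]>.026)&(q[:,2]<.036)];print('side ring',a.mean(0),cv2.minEnclosingCircle((a[:,:2]*1000).astype(np.float32)))
E
```

```text
tin [[ 0.46426631 -0.04892435  0.052     ]]
foot [[ 0.46397561 -0.04933364  0.014     ]] tab [[ 0.49844338 -0.0200162   0.014     ]] 40.383675336871455 0.04524974770623396
corners [[0.58424829 0.30860295 0.02      ]
 [0.64255561 0.17769093 0.02      ]
 [0.51078569 0.11815722 0.02      ]] ctr [0.54751699 0.21338008 0.02      ] [0.1433098  0.14459452]
edge ang 114.00786588101079
edge ang 24.313474402071353
ring [0.54887514 0.21494915 0.03      ] [[0.54856902 0.27177427 0.03      ]
 [0.54887497 0.15813231 0.03      ]
 [0.60670529 0.21633899 0.03      ]
 [0.49135128 0.21355103 0.03      ]]
[[0.60187028 0.26310232 0.03      ]
 [0.60283417 0.25474328 0.03      ]
 [0.57769447 0.2537284  0.03      ]
 [0.57897052 0.24477754 0.03      ]
 [0.61677432 0.22777577 0.03      ]
 [0.61932072 0.21944737 0.03      ]
 [0.59096885 0.21657307 0.03      ]
 [0.59412437 0.21168883 0.03      ]]
gap axis 23.08318474264846 from ring 23.35563217363261
side tin [ 0.46178791 -0.05385083  0.0520369 ] ((462.41290283203125, -51.8292236328125), 27.744884490966797)
side ring [0.54378742 0.22205829 0.02929057] ((546.905517578125, 226.12249755859375), 71.72554779052734)
```

Estimates:
- **Carrier:** centre (0.464, -0.049), tab at about 40.4°.
- **Nest:** centre (0.5485, 0.2145), gap at about 24°.

The sizes check out: tin radius 27 mm, tab at 45 mm, base 144 mm. I'll grip along the tab line (yaw 130.4), which becomes yaw 114 at the nest and keeps the fingers clear of the console.

```bash
python3 -m creep '0 0 0 0 0 8.55; 0 0 0 0 0 8.55; 0 0 0 0 0 8.55; -3.64 -1.55 0.5 0 0 0; -3.64 -1.55 0.5 0 0 0; -3.64 -1.55 0.5 0 0 0; -3.64 -1.55 0.5 0 0 0; -3.64 -1.55 0.5 0 0 0; -3.64 -1.55 0.5 0 0 0; -3.64 -1.55 0.5 0 0 0; -3.64 -1.55 0.5 0 0 0; -3.64 -1.55 0.5 0 0 0; -3.64 -1.55 0.5 0 0 0; -3.64 -1.55 0.5 0 0 0; -3.64 -1.55 0.5 0 0 0; -3.64 -1.55 0.5 0 0 0; -3.64 -1.55 0.5 0 0 0; -3.64 -1.55 0.5 0 0 0; -3.64 -1.55 0.5 0 0 0; -3.64 -1.55 0.5 0 0 0' -1 20
python3 -m creep '0 0 0 0 0 0; 0 0 0 0 0 0'; cat >> h.py <<'E'
from scipy.spatial.transform import Rotation as Ro
def togo(xyz,yaw):
    s=bot.get_state(); R=Ro.from_euler('xyz',s['tool_rot'],degrees=True); G=Ro.from_euler('xyz',[180,0,yaw],degrees=True)
    d=np.array(xyz)-s['position']
    print('t',s['time'],'shift cm',(R.inv().apply(d)*100).round(2),'turn',(R.inv()*G).as_rotvec(degrees=True).round(2),'after turn',(G.inv().apply(d)*100).round(2),'F',s['wrist_force'].round(1),'w',s['width'],'g',s['grasp_force'])
E
python3 -c "
from h import *
togo([.4643,-.049,.107],130.4)"
```

```text
time: 2.6
position: [0.4644, -0.0491, 0.2174]
tool_rot: [-180.0, -0.0, 130.4]
wrist_force: [0.2, 0.8, 0.5]
width: 0.092
grasp_force: 0.0
time: 2.85
position: [0.4639, -0.0474, 0.2174]
tool_rot: [-180.0, -0.0, 130.4]
wrist_force: [-0.5, 1.0, -0.5]
width: 0.0919
grasp_force: 0.0
t 2.85 shift cm [-0.16 -0.07 11.04] turn [-0.02 -0.05  0.02] after turn [-0.15 -0.07 11.04] F [-0.5  1.  -0.5] w 0.09191752228712274 g 0.0
```

```bash
python3 -m creep '-0.16 -0.07 1.4 0 0 0; 0 0 1.4 0 0 0; 0 0 1.4 0 0 0; 0 0 1.4 0 0 0; 0 0 1.4 0 0 0; 0 0 1.4 0 0 0; 0 0 1.4 0 0 0; 0 0 1.2 0 0 0; 0 0 0 0 0 0'
python3 -m creep '0 0 0 0 0 0; 0 0 0 0 0 0; 0 0 0 0 0 0; 0 0 0 0 0 0; 0 0 0 0 0 0; 0 0 0 0 0 0; 0 0 0 0 0 0; 0 0 0 0 0 0' 1 25
```

```text
time: 3.98
position: [0.4642, -0.0497, 0.1068]
tool_rot: [-179.9, -0.1, 130.4]
wrist_force: [-0.1, -0.0, 0.5]
width: 0.0921
grasp_force: 0.0
time: 4.97
position: [0.4646, -0.0497, 0.1079]
tool_rot: [-180.0, -0.0, 130.4]
wrist_force: [-2.0, -0.8, 5.7]
width: 0.0536
grasp_force: 25.0
```

```bash
python3 -m creep '0 0 -1 0 0 0; 0 0 -2 0 0 0; 0 0 -2 0 0 0; 0 0 -2 0 0 0; 0 0 -1 0 0 0; 0 0 0 0 0 8.2; 0 0 0 0 0 8.2; 2.07 1.84 0 0 0 0; 2.07 1.84 0 0 0 0; 2.07 1.84 0 0 0 0; 2.07 1.84 0 0 0 0; 2.07 1.84 0 0 0 0; 2.07 1.84 0 0 0 0; 2.07 1.84 0 0 0 0; 2.07 1.84 0 0 0 0; 2.07 1.84 0 0 0 0; 2.07 1.84 0 0 0 0; 0 0 0 0 0 0; 0 0 0 0 0 0'
python3 - <<'E'
from h import *
togo([.5485,.2145,.128],114)
s=snap('side','side1'); t=snap('top','top1')
cr=lambda im,u,v,w,h:cv2.resize(im[v:v+h,u:u+w,::-1],None,fx=4,fy=4,interpolation=cv2.INTER_CUBIC)
cv2.imwrite('pics/c1.png',np.hstack([cr(s['image'],230,90,100,140),cr(t['image'],140,120,100,140)]))
E
```

```text
time: 7.35
position: [0.5482, 0.2134, 0.1873]
tool_rot: [-179.9, 0.0, 114.0]
wrist_force: [0.8, 0.2, -2.1]
width: 0.0534
grasp_force: 25.0
t 7.35 shift cm [0.09 0.08 5.93] turn [-0.08  0.04 -0.02] after turn [0.08 0.07 5.93] F [ 0.8  0.2 -2.1] w 0.05335723864761364 g 24.99947279691696
```

View pics/c1.png

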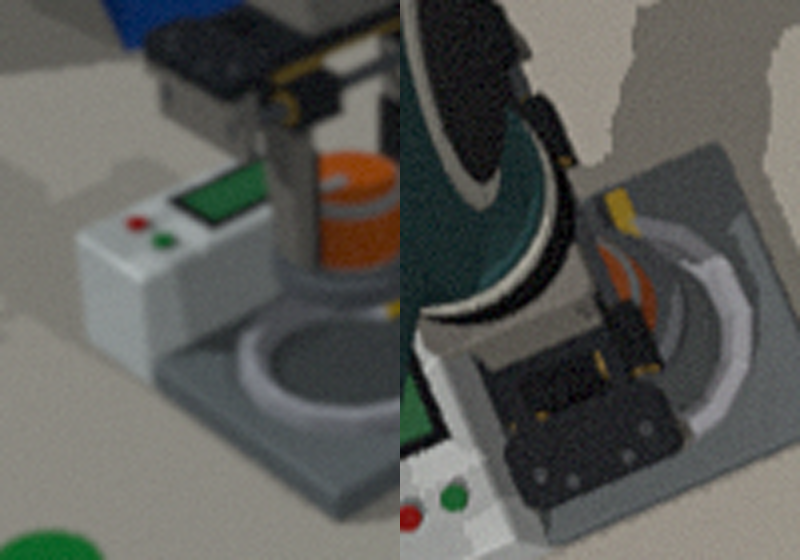

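The left half shows the carrier level above the nest, gripped at the tin. The right half shows the ring showing evenly to its right, with nothing amiss. Next I'll descend to about 8 mm above home.

```bash
python3 -m creep '0.08 0.07 0.6 0 0 0; 0 0 1 0 0 0; 0 0 1 0 0 0; 0 0 1 0 0 0; 0 0 1 0 0 0; 0 0 0.5 0 0 0; 0 0 0 0 0 0'
python3 - <<'E'
from h import *
togo([.5485,.2145,.128],114)
s=snap('side','side2')
cv2.imwrite('pics/c2.png',cv2.resize(s['image'][120:230,240:380,::-1],None,fx=5,fy=5,interpolation=cv2.INTER_CUBIC))
E
```

```text
time: 8.32
position: [0.5488, 0.2153, 0.1362]
tool_rot: [-180.0, 0.0, 114.0]
wrist_force: [-0.6, 0.0, -1.8]
width: 0.0541
grasp_force: 25.0
t 8.325 shift cm [-0.06 -0.06  0.82] turn [-0.04  0.01  0.01] after turn [-0.06 -0.06  0.82] F [-0.6  0.  -1.8] w 0.0541344417350074 g 24.9995818734169
```

View pics/c2.png

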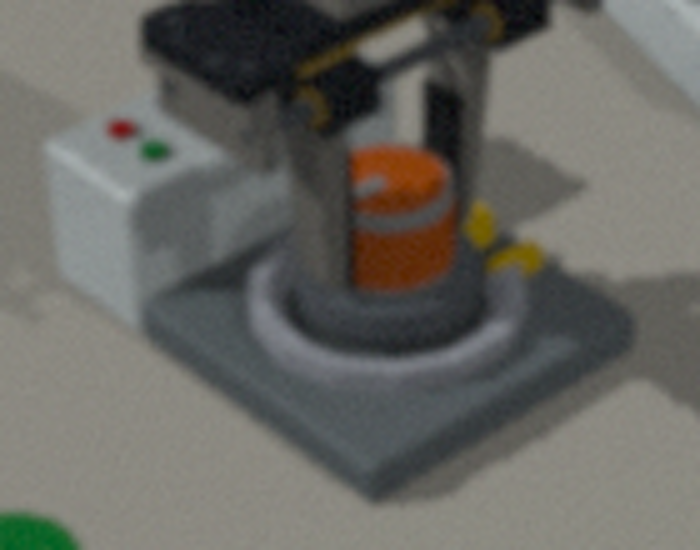

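The foot sits centred over the ring, with the tab and cheeks at about (480,225)–(520,260). No contact so far, so I'll lower the last bit gently.

```bash
python3 -m creep '-0.06 -0.06 0.2 0 0 0; 0 0 0.2 0 0 0; 0 0 0.2 0 0 0; 0 0 0.15 0 0 0; 0 0 0 0 0 0; 0 0 0 0 0 0'
python3 -m creep '0 0 0.1 0 0 0; 0 0 0 0 0 0; 0 0 0 0 0 0'
```

```text
time: 9.12
position: [0.5487, 0.2146, 0.1292]
tool_rot: [180.0, 0.0, 114.0]
wrist_force: [-0.0, 1.2, -1.7]
width: 0.0534
grasp_force: 25.0
time: 9.5
position: [0.5486, 0.2146, 0.1282]
tool_rot: [180.0, 0.0, 114.0]
wrist_force: [-0.8, 0.3, -2.1]
width: 0.0534
grasp_force: 25.0
```

```bash
python3 -m creep '0 0 0.1 0 0 0; 0 0 0 0 0 0; 0 0 0 0 0 0'; python3 -m creep '0 0 0.05 0 0 0; 0 0 0 0 0 0; 0 0 0 0 0 0'
```

```text
time: 9.88
position: [0.5487, 0.2146, 0.1279]
tool_rot: [180.0, -0.0, 114.0]
wrist_force: [-1.6, 0.2, 5.5]
width: 0.0539
grasp_force: 25.0
time: 10.25
position: [0.5488, 0.2145, 0.1279]
tool_rot: [180.0, -0.0, 114.0]
wrist_force: [-3.3, -1.0, 9.4]
width: 0.0535
grasp_force: 25.0
```

Contact came at 0.1279, exactly the predicted home height. I'll open partly, retreat straight up and check.

```bash
python3 -m creep '0 0 0 0 0 0; 0 0 0 0 0 0; 0 0 0 0 0 0; 0 0 0 0 0 0; 0 0 0 0 0 0' -0.6
python3 -m creep '0 0 -0.5 0 0 0; 0 0 -1 0 0 0; 0 0 -2 0 0 0; 0 0 -3 0 0 0; 0 0 -3 0 0 0; 0 0 -3 0 0 0; 0 0 -3 0 0 0; 0 -3 -1 0 0 0; 0 -3 0 0 0 0; -2 -3 0 0 0 0; -3 -3 0 0 0 0; -3 -3 0 0 0 0; -3 -3 0 0 0 0; -3 0 0 0 0 0; -3 0 0 0 0 0; -3 0 0 0 0 0; -3 0 0 0 0 0; 0 0 0 0 0 0; 0 0 0 0 0 0'
python3 - <<'E'
from h import *
togo([.5485,.2145,.128],114)
s=snap('side','side3'); t=snap('top','top3')
cr=lambda im,u,v,w,h:cv2.resize(im[v:v+h,u:u+w,::-1],None,fx=4,fy=4,interpolation=cv2.INTER_CUBIC)
cv2.imwrite('pics/c3.png',np.hstack([cr(s['image'],270,120,100,110),cr(t['image'],145,140,100,110)]))
Q=cloud(t).reshape(-1,3);d=np.hypot(Q[:,0]-.5486,Q[:,1]-.2146)
print('tin z',np.median(Q[d<.02,2]),'foot z',np.median(Q[(d>.032)&(d<.036),2]))
a=Q[(d<.04)&(Q[:,2]>.064)&(Q[:,2]<.08)];A=np.c_[a[:,:2]-a[:,:2].mean(0),np.ones(len(a))];print('tilt,z',np.linalg.lstsq(A,a[:,2],rcond=None)[0],a.mean(0))
E
```

```text
time: 10.88
position: [0.5487, 0.2146, 0.1266]
tool_rot: [-180.0, 0.0, 114.0]
wrist_force: [-0.2, -0.4, 0.0]
width: 0.0733
grasp_force: 0.0
time: 13.25
position: [0.4775, -0.0681, 0.2922]
tool_rot: [180.0, -0.0, 114.0]
wrist_force: [0.1, 1.4, -0.4]
width: 0.0732
grasp_force: 0.0
t 13.25 shift cm [22.91 17.98 16.45] turn [ 0.04 -0.04  0.02] after turn [22.93 17.98 16.42] F [ 0.1  1.4 -0.4] w 0.07319334040429236 g 0.0
tin z 0.07379356138632254 foot z 0.03400025807705365
tilt,z [0.00913316 0.03158438 0.07310009] [0.5490813  0.21481958 0.07310009]
```

View pics/c3.png

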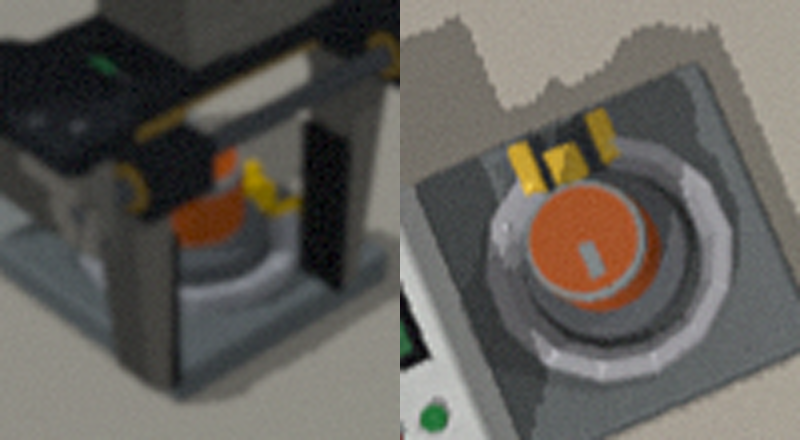

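The tab lies between the cheeks at about (565,162). The foot top is at 34 mm as required, the tin is level, and the gripper is well clear. Handing in.

```bash
python3 -c "
from rig import finish_job
print(finish_job())"
```

```text
the job is handed in; nothing more can be done
None
```

The copper-orange carrier is in the checker nest with its tab between the yellow cheeks, flat on the floor by the camera's depth readings and released. The blue and white carriers were never touched, and I handed the job in at about 13 s.

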